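Magnifier lamp onto its charging plate, arm upright

TASK

The spring-balanced arm of the magnifier lamp has flopped over onto its stop: pick the lamp up by its pink handle, bring the arm upright there by tipping the base, without letting it flop over to the other side, and only then carry the lamp across to the grey charging plate, balancing the arm upright all the way. Hold the lamp in the air over the plate with the arm upright for five seconds, then set it gently on the middle of the plate, square to it and with the battery end over the brass strips, let go and leave the arm standing upright. Let nothing touch the arm or the lens head, and do not knock the bottles or the hand rest.

Things in the scene. Friction and masses are not known exactly. Their poses are not given: they have to be found in the camera images.
- lamp: cordless magnifier lamp: white oblong base 220 (its x) by 120 (its y) mm, foot 16 mm thick, origin at the centre of its underside, z up. A battery housing, top at z 38 mm, covers x -108 to +8. The arm's hinge stands at the other end, x +85 mm; the arm swings sideways, in the lamp's y-z plane. Base nominally 0.52 kg, whole lamp 0.71 kg, centre of mass near x -7 mm
- handle (a point): middle of the pink carrying handle over the battery housing, at x -30, y 0, z 76 mm of the lamp; axes as the lamp. The handle is a flat-sided bar along x: 110 mm long (lamp x -85 to +25), 18 mm wide in y, from z 64 to 88 mm, open underneath. Grip it here, fingers on the two flat sides (closing along the lamp's y)
- lamp_arm (a joint): angle of the arm against the base (rad): 0 square to the base, stops at -0.32 and +0.32; positive leans the top to the lamp's -y (right-handed about lamp +x). Starts on the stop at -0.32. Springs pull it to 0 with 0.31 N m/rad; friction 0.0022 N m, damping 0.012 N m s/rad. Rolling the base +0.045 rad about lamp x just lifts the arm off this stop; it then swings over unless caught
- hinge (a point): arm's hinge axis, at x +85, z 55 mm of the lamp, axis along lamp x. Gravity on the arm (0.35 N m per rad of lean from vertical, inertia 0.008 kg m2 about the hinge) slightly beats the springs: on a level base the arm topples slowly from upright (time constant about 0.7 s) and friction holds it only within about 0.05 rad. Rolling the base by a rad about lamp x pushes the arm that way with 0.31 N m
- lamp_head: the lamp's arm (two thin aluminium rods and two coil springs) with the round white lens head, nominally 0.17 kg; origin on the hinge axis, z along the arm, x along the hinge. The head is a disc of 62 mm radius, 18 mm thick along x, centred 220 mm up the arm
- lens (a point): centre of the lens head, 220 mm from the hinge along the arm
- charger: fixed grey charging plate lying flat, 280 mm (its x) by 180 mm (its y), 12 mm thick, with a light field the size of the lamp's base and two brass strips in its -x half; origin at the centre of its underside. The lamp belongs on its middle with lamp x along plate x, so that the battery end is over the strips
- charger_top (a point): centre of the plate's top face, 12 mm up; axes as the plate
- polish_white: white nail polish bottle, radius 18 mm, 101 mm tall, origin at the centre of its underside
- polish_rose: rose nail polish bottle, same shape, origin at the centre of its underside
- polish_red: red nail polish bottle, same shape, origin at the centre of its underside
- spray_bottle: white and blue spray bottle, radius 34 mm, 202 mm tall, origin at the centre of its underside
- water_bottle: clear water bottle with a blue cap, radius 32 mm, 213 mm tall, origin at the centre of its underside
- remover_bottle: remover bottle with a red cap, radius 29 mm, 132 mm tall, origin at the centre of its underside
- padded_rest: fixed pink padded hand rest on two steel feet, 85 mm (x) by 270 mm (y), 72 mm tall, origin at the centre of its underside

How it is judged:
On the way, in this order (a step that is already met when the one before it is completed fails the run):
1. the lamp is off the table with its arm brought upright (height (world z) of lamp above 0.02 m and angle between lamp_head's own z axis and vertical below 0.12 rad), for 1 s.
2. the lamp is held in the air over the charging plate, arm upright (horizontal distance between lamp and charger_top below 0.06 m and z of lamp in the frame of charger_top above 0.012 m and angle between lamp_head's own z axis and vertical below 0.12 rad), for 4 s.
At the end, for the whole second after the job is handed in: The lamp stands flat and released on the charging plate, within 25 mm of its middle and 0.15 rad of its direction (hinge end towards the plate's +x), its arm standing within 0.12 rad of vertical and at rest (horizontal distance between lamp and charger_top below 0.025 m and angle between the x axis of lamp and the x axis of charger, either way round below 0.15 rad and z of lamp in the frame of charger_top below 0.005 m and angle between lamp's own z axis and vertical below 0.04 rad and x of lens in the frame of charger_top above 0.03 m and angle between lamp_head's own z axis and vertical below 0.12 rad and linear speed of lamp below 0.02 m/s and angular speed of lamp_head below 0.1 rad/s); the robot touches nothing.
It fails at once if the arm flops over to the other side (value of joint lamp_arm above 0.27 rad).
It fails at once if the lamp is carried off with its arm fallen (distance of lamp from where it was at the start of the episode above 0.2 m and angle between lamp_head's own z axis and vertical above 0.25 rad).
It fails at once if the arm or the lens head is touched (contact force between lamp_head and anything else above 0.5 N).
It fails at once if the lamp is slammed down or tipped over (contact force between lamp and charger above 40 N or angle between lamp's own z axis and vertical above 0.5 rad).
It fails at once if a bottle or the hand rest is knocked (distance of any of polish_white, polish_rose, polish_red, spray_bottle, water_bottle, remover_bottle from where it was at the start of the episode above 0.02 m or contact force between padded_rest and anything else above 5 N).
It also fails if it takes over 67 s, if anything falls off the work surface, if the arm or the gripper's body presses on something with over 40 N, if the wrist force passes 120 N, or if a joint passes its speed limit or range.

ROBOT

A 6-joint arm with a two-finger parallel gripper is mounted at the origin on the work surface. World frame = base frame: x ahead of the robot, y to its left, z up, the work surface at z = 0. Lengths are in m, angles in rad, forces in N, time in s.
With the tool pointing down it reaches from about 0.225 to 0.725 m from the base axis. Payload 3.1 kg.
Tool frame: the origin (TCP) lies midway between the tips of the shut fingers; the grasp point (between the pads) lies 19 mm behind it; z points along the fingers, y is the line along which they close (so a half turn about z gives the same grasp; the last joint's range is limited). The gripper opens to 85 mm and grips with 20 to 120 N. Pads are 22 mm wide; open, the fingers measure 114 mm over their backs; the gripper's body (76 mm by 85 mm) begins 54 mm behind the grasp point. The pads swing forward as they close: fully open they stand 13 mm farther back than shut.
Start: joints at [1.064, 0.048, 0.099, 1.622, 0, 1.443], TCP at [0.194, 0.488, 0.231] pointing down, gripper open.
Joint ranges: [-2.91, 2.91], [-0.99, 1.94], [-1.21, 1.42], [-2.12, 2.29], [-1.49, 1.47], [-3.14, 3.14]. Speed limits (rad/s): [2.79, 2.79, 3.14, 3.14, 3.14, 3.14].

INTERFACE

Orientations are given as a 3x3 rotation matrix whose columns are the frame's x, y, z axes.
In Python, from cell import arm, viewer, hand_in gives the robot as it stands. The module is installed in compiled form; this text tells all that it offers.
- The arm moves only by the tool jog_arm, never from a script. Its argument "commands" is a list of rows, each a list of 3 entries, a list of its own where there are three numbers: the opening, from -1 (shut) to 1 (fully open), then the shift along the tool's x, y, z in units of 30 mm (1.0 is 30 mm), then the turn, a rotation vector about the tool's x, y, z in units of 6 degrees (1.0 is 6 degrees). In form: [[jaw, [dx, dy, dz], [ax, ay, az]], ...]. A call has 1 to 10 rows; each row shifts and turns the commanded pose from where the row before left it, along the tool's axes as they then stand; what a row does not reach is not made up. A row lasts 1/8 s, in which the tool goes at most 62.5 mm and 10.7 degrees, less where a joint would pass 70% of its speed; a pose out of reach is approached as far as the arm can. A call is refused whole if a number of a shift passes 1 or a number of a turn 1, either way. A call with a gripper value outside its range is refused whole. The fingers move at their own pace and stop on an object; "newtons" is the grip in N (left out, the last holds). Time passes only in rows, so rows that do not move let the fingers close. It gives the time, the measured TCP pose, the force, the opening and the grip force at its end, in the units of the state.
- arm.observe(): the state, without advancing time (a new reading comes with each control period).
- viewer.capture(name): name is "side" or "top" or "wrist"; returns a dict with "img" (480x640x3 uint8, blue, green, red), "intrinsics" (3x3 intrinsics, pixels), "position" and "rotation" of the camera in the world. Camera axes: x right, y down, z forward; pixel columns grow to the right and rows downward; lengths in m; the calibration is good to about 2 mm. The wrist camera is an equidistant fisheye: a pixel r from the principal point sees the ray r / f radians off the axis. A picture is of the moment at which its call begins. There is no depth.
- hand_in(): hands the job in; it is judged then, once.
Trained networks look in a picture, given as the dict that the camera call returned (one of the last four; its "shot" number tells which), for a name from the list of things; names that differ only in an ending like _2 or _b are one class to them, and where a whole thing is asked for, a point or a joint stands for the part that bears it (a point fixed in the world has none). Each returns a list of dicts, best first, with "score" (0 to 1); they miss things now and then, are a little off and sometimes report something else, mostly with a low value. They report only what shows in the picture. A call takes as long as a camera call.
- viewer.spot_in(thing, picture): "extent" ([left, top, right, bottom] as shares, 0 to 1, of the picture: columns of its width, rows of its height, round what is visible of it).
- viewer.place_of(thing, picture): "location" ([column, row] as shares, 0 to 1, of the picture: columns of its width, rows of its height: a listed point, or the origin of a listed thing).
The state is a dict: "time": time; "joint_positions": joint angles; "joint_velocities": joint speeds; "joint_efforts": joint torques, N m; "eef_pos": TCP position; "orientation": TCP orientation; "contact_force": force on the tool from outside, world axes, zero at the start; "ft_torque": the same for the moment, N m; "gripper_width": opening from 0.0 (shut) to 1.0 (fully open); "grip_force": force on a finger pad.
Only numpy, scipy, OpenCV 4.12 (cv2) and the standard library are available. Lean on these libraries where they do the work, as an engineer would, in place of code of your own. Each camera call takes 0.05 s, during which the arm holds its last target. There are 200 camera calls.

## Working session

There is one attempt and no reset: what is moved stays moved. The work goes in short steps, Python scripts to look and compute and a tool call to move; the robot and the scene stay as the last step left them, time stands still between calls to the robot, and variables do not carry over. Pictures are saved under pics/ and viewed, at most 10 in all, crops included, and the job is handed in when it is done.

Besides the shell and the picture viewer there is one more tool, called after "Call:" as name(argument=value, ...) on one line, values as JSON. jog_arm: Moves the arm, as the interface text tells. Its arguments: {"type":"object","properties":{"commands":{"type":"array"},"newtons":{"type":"number"}},"required":["commands"]}

```bash
mkdir -p pics; cat > h.py <<'E'
import numpy as np, cv2
from cell import arm, viewer, hand_in
def ray(p,loc,fish=False):
    K=np.array(p["intrinsics"]);u=np.array([loc[0]*640,loc[1]*480])
    x=(u[0]-K[0,2])/K[0,0];y=(u[1]-K[1,2])/K[1,1]
    if fish:
        r=np.hypot(x,y);s=np.sin(r)/max(r,1e-9);d=np.array([x*s,y*s,np.cos(r)])
    else: d=np.array([x,y,1.])
    d=np.array(p["rotation"])@d
    return np.array(p["position"]),d/np.linalg.norm(d)
def atz(p,loc,z,fish=False):
    o,d=ray(p,loc,fish);return o+d*(z-o[2])/d[2]
def tri(rs):
    A=np.zeros((3,3));b=np.zeros(3)
    for o,d in rs:
        M=np.eye(3)-np.outer(d,d);A+=M;b+=M@o
    return np.linalg.solve(A,b)
E
python3 - <<'E'
from h import *
s=arm.observe();print(s["time"],s["eef_pos"],np.round(s["orientation"],3).tolist(),s["gripper_width"])
P={n:viewer.capture(n) for n in("top","side","wrist")}
for n,p in P.items():
    cv2.imwrite(f"pics/{n}0.png",p["img"]);print(n,np.round(p["position"],3),np.round(p["rotation"],2).tolist(),p["intrinsics"][0][0])
for t,z in [("lamp",0),("handle",.076),("hinge",.055),("lens",.26),("charger",0),("charger_top",.012),("polish_white",0),("polish_rose",0),("polish_red",0),("spray_bottle",0),("water_bottle",0),("remover_bottle",0),("padded_rest",0)]:
    for n,p in P.items():
        r=viewer.place_of(t,p)[:1]
        for q in r: print(t,n,round(q["score"],2),np.round(np.array(q["location"])*[640,480]),np.round(atz(p,q["location"],z,n=="wrist"),3))
E
```

```text
0.0 [0.19384633 0.48723993 0.23009965] [[-0.929, 0.37, -0.001], [0.37, 0.929, -0.002], [0.0, -0.002, -1.0]] 1.001938071992107
top [4.120e-01 1.000e-03 1.363e+00] [[0.02, -0.99, 0.16], [-1.0, -0.02, -0.01], [0.01, -0.16, -0.99]] 508.9834111641936
side [ 0.07  -0.527  0.922] [[0.71, -0.49, 0.5], [-0.7, -0.5, 0.5], [0.01, -0.71, -0.7]] 527.4680744191402
wrist [0.118 0.518 0.372] [[0.37, 0.88, 0.3], [0.93, -0.35, -0.12], [-0.0, 0.32, -0.95]] 371.64829954431775
lamp top 0.79 [241. 307.] [0.47  0.204 0.   ]
lamp side 0.66 [215. 266.] [0.46  0.211 0.   ]
handle top 0.86 [228. 318.] [0.44  0.225 0.076]
handle side 0.71 [197. 250.] [0.429 0.216 0.076]
hinge top 0.93 [244. 275.] [0.55  0.192 0.055]
hinge side 0.91 [247. 234.] [0.548 0.196 0.055]
lens top 0.86 [200. 259.] [0.563 0.261 0.26 ]
lens side 0.73 [227. 145.] [0.571 0.261 0.26 ]
charger top 0.93 [405. 288.] [ 0.53  -0.232  0.   ]
charger side 0.6 [377. 371.] [ 0.527 -0.227  0.   ]
charger_top top 0.8 [403. 287.] [ 0.53  -0.225  0.012]
charger_top side 0.8 [382. 367.] [ 0.534 -0.231  0.012]
polish_white top 0.62 [284. 231.] [0.68  0.098 0.   ]
polish_white side 0.75 [318. 249.] [0.669 0.084 0.   ]
polish_rose top 0.73 [308. 237.] [0.665 0.031 0.   ]
polish_rose side 0.85 [336. 262.] [0.671 0.028 0.   ]
polish_red top 0.75 [287. 233.] [0.675 0.088 0.   ]
polish_red side 0.69 [377. 295.] [ 0.667 -0.104  0.   ]
spray_bottle top 0.86 [457. 232.] [ 0.686 -0.375  0.   ]
spray_bottle side 0.88 [486. 366.] [ 0.687 -0.37   0.   ]
water_bottle top 0.61 [171. 228.] [0.683 0.404 0.   ]
water_bottle side 0.72 [240. 184.] [0.685 0.403 0.   ]
remover_bottle top 0.93 [334. 238.] [ 0.661 -0.039  0.   ]
remover_bottle side 0.57 [358. 276.] [ 0.676 -0.038  0.   ]
padded_rest top 0.82 [305. 198.] [ 0.772  0.043 -0.   ]
padded_rest side 0.62 [363. 239.] [0.772 0.034 0.   ]
```

```bash
python3 -c "
import cv2
a=cv2.imread('pics/top0.png')[170:400,130:530];b=cv2.imread('pics/side0.png')[80:430,120:560]
cv2.imwrite('pics/c0.png',cv2.resize(a,(800,460)));cv2.imwrite('pics/c1.png',cv2.resize(b,(754,600)))"
```

```text
(no output)
```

View pics/c0.png

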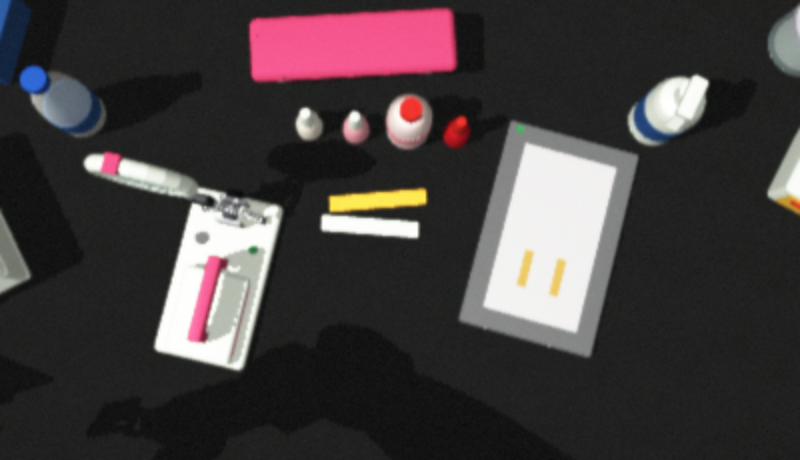

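View pics/c1.png

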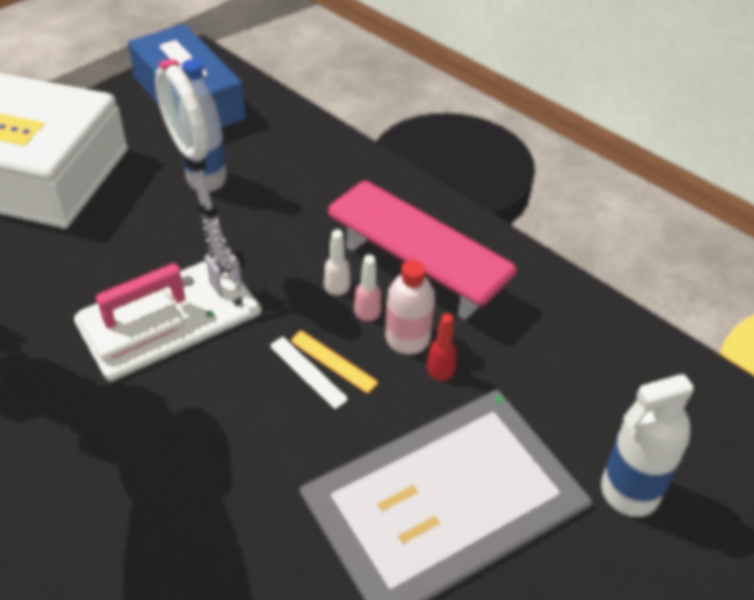

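The top view shows the lamp at around (240,305) px, leaning toward +y, and the plate at around (405,288) px. The bottles and rest stand beyond them at x > 0.64 m. Next I'll refine the poses by segmentation.

```bash
cat >> h.py <<'E'
def proj(p,X):
    K=np.array(p["intrinsics"]);c=np.array(p["rotation"]).T@(np.asarray(X)-p["position"]);return (K@(c/c[2]))[:2]
def rectfit(p,mask,z):
    n,l,st,_=cv2.connectedComponentsWithStats(mask.astype(np.uint8));k=1+np.argmax(st[1:,4])
    ys,xs=np.nonzero(l==k);P=np.array([atz(p,(x/640,y/480),z)[:2] for x,y in zip(xs,ys)])
    return st[k],cv2.minAreaRect((P*1000).astype(np.float32)),P.mean(0)
E
python3 - <<'E'
from h import *
for n in("top","side"):
    p=viewer.capture(n);h=cv2.cvtColor(p["img"],cv2.COLOR_BGR2HSV).astype(int);H,S,V=h[...,0],h[...,1],h[...,2]
    cc,rr=np.meshgrid(np.arange(640),np.arange(480))
    c=[405,288] if n=="top" else [377,371]; 
    box=lambda x,y,a,b:(abs(cc-x)<a)&(abs(rr-y)<b)
    white=(V>150)&(S<60)
    print(n,"field",rectfit(p,white&box(*c,70,75),.012))
    print("plate",rectfit(p,(V>70)&box(*c,100 if n=="side" else 55,100 if n=="side" else 65),.012))
    c=[232,320] if n=="top" else [197,250]
    pink=(S>120)&(V>90)&((H>155)|(H<5))
    print("handle",rectfit(p,pink&box(*c,40,40),.088))
    if n=="top": print("base",rectfit(p,(V>90)&box(c[0]+8,c[1]-5,50,50),.016))
E
```

```text
top field (array([ 371,  241,   68,   96, 4078], dtype=int32), ((528.4442138671875, -229.21206665039062), (130.2750701904297, 230.8979034423828), 75.22181701660156), array([ 0.52868242, -0.22926432]))
plate (array([ 359,  230,   90,  119, 7082], dtype=int32), ((528.053466796875, -227.95639038085938), (179.40499877929688, 279.84222412109375), 75.37992858886719), array([ 0.52582434, -0.22760989]))
handle (array([224, 298,  19,  43, 301], dtype=int32), ((437.0755920410156, 211.31057739257812), (22.364389419555664, 104.822021484375), 76.67253112792969), array([0.43743104, 0.21237878]))
base (array([ 207,  266,   64,   90, 3884], dtype=int32), ((471.31866455078125, 230.25335693359375), (166.2509765625, 221.39927673339844), 77.93887329101562), array([0.46442657, 0.20893622]))
side field (array([ 312,  320,  135,  104, 7056], dtype=int32), ((529.807861328125, -229.58297729492188), (131.64390563964844, 232.05889892578125), 75.30703735351562), array([ 0.5263811 , -0.23143736]))
plate (array([  294,   307,   172,   138, 12585], dtype=int32), ((527.4404296875, -230.17544555664062), (183.1750030517578, 283.6996765136719), 75.36132049560547), array([ 0.51941615, -0.23325405]))
handle (array([176, 233,  51,  37, 678], dtype=int32), ((432.5294494628906, 194.85890197753906), (65.13841247558594, 112.24340057373047), 75.04112243652344), array([0.43347555, 0.20364585]))
```

```bash
cat >> h.py <<'E'
from scipy.spatial.transform import Rotation as Ro
def Rt(yaw,roll=0.): # yaw of lamp x; tool x=-lamp x, z down
    c,s=np.cos(yaw),np.sin(yaw);ex=np.array([c,s,0]);ez=np.array([0,0,1.])
    R=np.c_[-ex,np.cross(ez,ex),-ez]
    return Ro.from_rotvec(ex*roll).as_matrix()@R
def plan(pos,R):
    s=arm.observe();R0=np.array(s["orientation"]);d=R0.T@(np.array(pos)-s["eef_pos"])/.03
    w=np.degrees(Ro.from_matrix(R0.T@R).as_rotvec())/6
    print("t",round(s["time"],2),"pos",np.round(s["eef_pos"],4),"shift",np.round(d,3),"turn",np.round(w,3))
E
python3 - <<'E'
from h import *
plan([.437,.214,.15],Rt(np.radians(-13.2)))
E
```

```text
t 2.2 pos [0.1941 0.4878 0.2313] shift [-10.896  -5.485   2.711] turn [ 0.    -0.    -1.417]
```

Call:
jog_arm(commands=[[1,[-1,-0.5,0],[0,0,0]],[1,[-1,-0.5,0],[0,0,0]],[1,[-1,-0.5,0.1],[0,0,0]],[1,[-1,-0.5,0.2],[0,0,0]],[1,[-1,-0.5,0.3],[0,0,0]],[1,[-1,-0.5,0.3],[0,0,0]],[1,[-1,-0.5,0.4],[0,0,0]],[1,[-1,-0.5,0.4],[0,0,0]],[1,[-1,-0.5,0.4],[0,0,-0.7]],[1,[-1,-0.5,0.4],[0,0,-0.7]]])

```text
time: 3.45
eef_pos: [0.4199, 0.2383, 0.1561]
orientation: [[-0.974, 0.228, 0.0], [0.228, 0.974, 0.0], [-0.0, 0.0, -1.0]]
contact_force: [0.7, 1.0, -0.1]
gripper_width: 0.998
grip_force: 0.0
```

Call:
jog_arm(commands=[[1,[-0.7,-0.3,0.2],[0,0,0]],[1,[0,0,0],[0,0,0]],[1,[0,0,0],[0,0,0]]])

```text
time: 3.82
eef_pos: [0.4372, 0.2259, 0.1505]
orientation: [[-0.973, 0.23, -0.0], [0.23, 0.973, 0.0], [0.0, 0.0, -1.0]]
contact_force: [-0.2, 0.2, -0.0]
gripper_width: 0.996
grip_force: 0.0
```

```bash
python3 - <<'E'
from h import *
p=viewer.capture("wrist");cv2.imwrite("pics/w1.png",p["img"])
for t,z in [("handle",.076),("lamp",0),("hinge",.055)]:
    for q in viewer.place_of(t,p)[:1]: print(t,q["score"],np.round(np.array(q["location"])*[640,480]),np.round(atz(p,q["location"],z,True),4))
h=cv2.cvtColor(p["img"],cv2.COLOR_BGR2HSV).astype(int);H,S,V=h[...,0],h[...,1],h[...,2]
m=((S>120)&(V>90)&((H>155)|(H<5))).astype(np.uint8)
n,l,st,_=cv2.connectedComponentsWithStats(m);k=1+np.argmax(st[1:,4]);print(st[k])
ys,xs=np.nonzero(l==k);P=np.array([atz(p,(x/640,y/480),.088,True)[:2] for x,y in zip(xs,ys)])
print(cv2.minAreaRect((P*1000).astype(np.float32)),P.mean(0))
plan([.437,.214,.15],Rt(np.radians(-13.2)));print(np.round(arm.observe()["contact_force"],2))
E
```

```text
handle 0.67 [295. 264.] [0.4408 0.2128 0.076 ]
lamp 0.97 [301. 258.] [0.466  0.2078 0.    ]
hinge 0.73 [301. 379.] [0.5491 0.1886 0.055 ]
[ 277  167   35  175 5007]
((435.1825256347656, 215.214111328125), (17.901649475097656, 112.55770874023438), 77.62652587890625) [0.43069808 0.2159984 ]
t 4.03 pos [0.4372 0.2263 0.1508] shift [-0.087 -0.399  0.027] turn [ 0.005  0.005 -0.005]
[ 0.61 -0.36 -0.3 ]
```

View pics/w1.png

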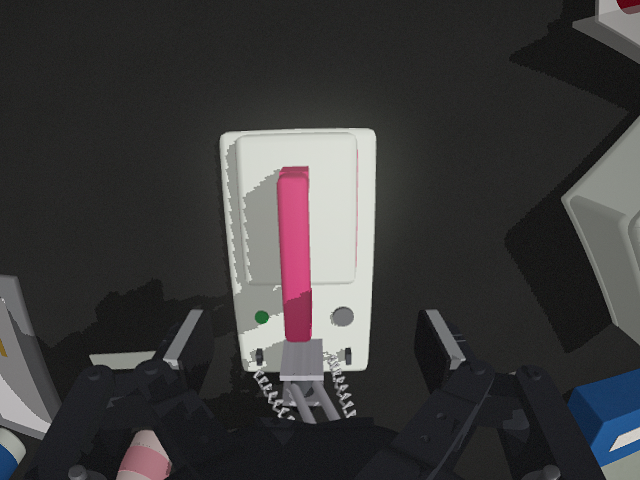

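```bash
python3 - <<'E'
from h import *
plan([.4378,.2143,.057],Rt(np.radians(-12.8)))
E
```

```text
t 4.03 pos [0.4372 0.2263 0.1508] shift [-0.109 -0.385  3.127] turn [ 0.005  0.005 -0.071]
```

Call:
jog_arm(commands=[[1,[-0.1,-0.38,0],[0,0,-0.07]],[1,[0,0,0.6],[0,0,0]],[1,[0,0,0.8],[0,0,0]],[1,[0,0,0.8],[0,0,0]],[1,[0,0,0.6],[0,0,0]],[1,[0,0,0.33],[0,0,0]],[1,[0,0,0],[0,0,0]],[1,[0,0,0],[0,0,0]]])

```text
time: 5.03
eef_pos: [0.4386, 0.214, 0.0573]
orientation: [[-0.975, 0.223, 0.002], [0.223, 0.975, 0.001], [-0.001, 0.001, -1.0]]
contact_force: [0.2, 0.1, 0.1]
gripper_width: 0.999
grip_force: 0.0
```

```bash
python3 - <<'E'
from h import *
p=viewer.capture("wrist");cv2.imwrite("pics/w2.png",p["img"])
h=cv2.cvtColor(p["img"],cv2.COLOR_BGR2HSV).astype(int);H,S,V=h[...,0],h[...,1],h[...,2]
m=((S>120)&(V>60)&((H>155)|(H<5))).astype(np.uint8)
n,l,st,_=cv2.connectedComponentsWithStats(m);k=1+np.argmax(st[1:,4]);print(st[k])
ys,xs=np.nonzero(l==k);P=np.array([atz(p,(x/640,y/480),.088,True)[:2] for x,y in zip(xs,ys)])
print(cv2.minAreaRect((P*1000).astype(np.float32)),P.mean(0))
plan([.4378,.2143,.057],Rt(np.radians(-12.8)))
E
```

```text
[  284   184    54   240 11387]
((425.5343017578125, 216.64146423339844), (16.919034957885742, 98.76680755615234), 77.94491577148438) [0.41770906 0.21842595]
t 5.08 pos [0.4388 0.2141 0.0575] shift [ 0.033 -0.001  0.017] turn [ 0.011  0.017 -0.014]
```

View pics/w2.png

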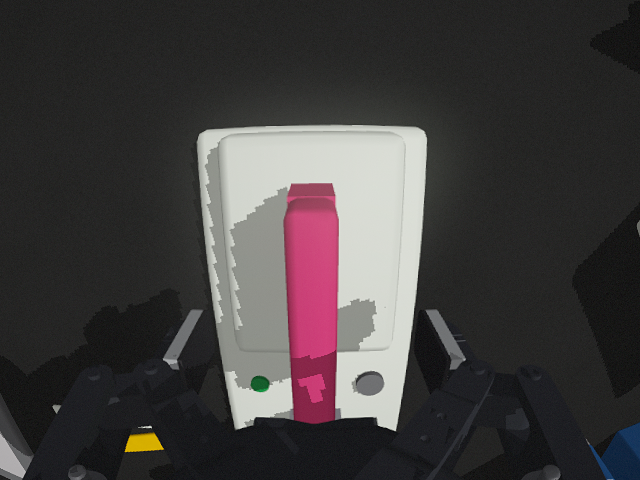

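The handle sits midway between the fingers (column 313 against a finger midpoint of 315), so I'm closing.

Call:
jog_arm(commands=[[-1,[0,0,0],[0,0,0]],[-1,[0,0,0],[0,0,0]],[-1,[0,0,0],[0,0,0]],[-1,[0,0,0],[0,0,0]],[-1,[0,0,0],[0,0,0]],[-1,[0,0,0],[0,0,0]],[-1,[0,0,0],[0,0,0]],[-1,[0,0,0],[0,0,0]]], newtons=90)

```text
time: 6.08
eef_pos: [0.438, 0.2139, 0.0567]
orientation: [[-0.975, 0.223, 0.0], [0.223, 0.975, 0.0], [-0.0, 0.0, -1.0]]
contact_force: [-1.0, -0.3, 3.4]
gripper_width: 0.197
grip_force: 89.2
```

```bash
cat > sim.py <<'E'
import numpy as np
I,kg,ks,fr,c=.008,.35,.31,.0022,.012
def sim(th,w,phis,phi0,kg=kg,ks=ks,fr=fr,c=c,lag=.06,acc=None,dt=.001):
    """phis: commanded base roll per 1/8 s row (ramped); returns (th,w,phi) at row ends"""
    out=[];p=phi0;pc=phi0
    for k,target in enumerate(phis):
        p0=pc
        for i in range(125):
            pc=p0+(target-p0)*(i+1)/125;dp=(pc-p)/lag;p+=dp*dt
            qd=w-dp;t=kg*np.sin(th)-ks*(th-p)-c*qd-.0357*(acc[k] if acc is not None else 0)
            if abs(qd)<1e-3 and abs(t)<fr: w=dp
            else: w+=(t-fr*np.tanh(qd/2e-3))/I*dt
            th+=w*dt;q=th-p
            if q<-.32: th=p-.32;w=max(w,dp)
        out.append((th,w,p))
    return np.array(out)
E
python3 - <<'E'
from sim import *
for amp in (.06,.075,.09):
  for k in (.34,.35,.36):
    r=sim(-.32,0,[amp/3,amp*2/3]+[amp]*14,0,kg=k);print(amp,k,np.round(r[:,0],2))
E
python3 - <<'E'
from h import *
s=arm.observe();print(s["time"],s["eef_pos"],s["gripper_width"],s["grip_force"],np.round(s["contact_force"],1),np.round(s["ft_torque"],2))
# lean calibration at known -0.32
from h import *
L=None
E
```

```text
0.06 0.34 [-0.31 -0.29 -0.27 -0.24 -0.19 -0.13 -0.06  0.02  0.12  0.24  0.37  0.53
  0.71  0.88  1.03  1.14]
0.06 0.35 [-0.31 -0.29 -0.27 -0.24 -0.21 -0.16 -0.11 -0.04  0.04  0.14  0.26  0.41
  0.59  0.78  0.97  1.14]
0.06 0.36 [-0.31 -0.29 -0.27 -0.25 -0.22 -0.19 -0.15 -0.1  -0.03  0.05  0.14  0.27
  0.42  0.61  0.82  1.04]
0.075 0.34 [-0.31 -0.28 -0.25 -0.2  -0.14 -0.05  0.05  0.18  0.33  0.51  0.71  0.91
  1.09  1.21  1.25  1.21]
0.075 0.35 [-0.31 -0.28 -0.25 -0.21 -0.16 -0.08  0.01  0.12  0.26  0.44  0.64  0.86
  1.08  1.25  1.33  1.31]
0.075 0.36 [-0.31 -0.28 -0.26 -0.22 -0.17 -0.11 -0.03  0.07  0.19  0.35  0.55  0.78
  1.02  1.25  1.39  1.41]
0.09 0.34 [-0.3  -0.27 -0.23 -0.17 -0.08  0.03  0.18  0.35  0.55  0.78  1.    1.19
  1.3   1.3   1.23  1.11]
0.09 0.35 [-0.3  -0.27 -0.24 -0.18 -0.1  -0.    0.13  0.3   0.5   0.73  0.98  1.21
  1.36  1.39  1.32  1.19]
0.09 0.36 [-0.3  -0.27 -0.24 -0.19 -0.12 -0.03  0.09  0.24  0.44  0.67  0.94  1.2
  1.4   1.47  1.41  1.27]
6.075 [0.43798173 0.21385606 0.05672048] 0.19650459144589646 89.16230320930481 [-1.  -0.3  3.4] [-0.04  0.2   0.02]
```

```bash
cat >> h.py <<'E'
def pinkpix(p,c,r):
    h=cv2.cvtColor(p["img"],cv2.COLOR_BGR2HSV).astype(int);H,S,V=h[...,0],h[...,1],h[...,2]
    m=((S>90)&(V>60)&((H>150)&(H<178)))
    cc,rr=np.meshgrid(np.arange(640),np.arange(480));m&=(cc-c[0])**2+(rr-c[1])**2<r*r
    n,l,st,ce=cv2.connectedComponentsWithStats(m.astype(np.uint8),connectivity=8)
    return [(st[i,4],ce[i]) for i in range(1,n)]
E
python3 - <<'E'
from h import *
P={n:viewer.capture(n) for n in("top","side")}
s=arm.observe();T=s["eef_pos"];yaw=np.arctan2(s["orientation"][1][1],s["orientation"][0][1])-np.pi/2
print(T,np.degrees(yaw))
rs=[]
for n,c in (("top",(185,251)),("side",(218,118))):
    k=pinkpix(P[n],c,12);print(n,k);b=max(k,key=lambda a:a[0])[1];rs.append(ray(P[n],b/[640,480]))
X=tri(rs);ex=np.array([np.cos(yaw),np.sin(yaw),0]);ey=np.array([-ex[1],ex[0],0])
d=X-T;print(X,"tool-rel lamp axes",d@ex,d@ey,X[2])
cv2.imwrite("pics/t2.png",cv2.resize(P["top"]["img"][210:360,150:310],(640,600),interpolation=0))
E
```

```text
[0.43799182 0.213877   0.05672762] -12.88348969401724
top [(np.int32(90), array([185.46666667, 250.5       ]))]
side [(np.int32(34), array([217.38235294, 116.58823529]))]
[0.57001318 0.2770856  0.3227618 ] tool-rel lamp axes 0.11460421584955474 0.09105405626258826 0.32276179585730974
```

Call:
jog_arm(commands=[[-1,[0,0,-0.1],[0,0,0]],[-1,[0,0,-0.2],[0,0,0]],[-1,[0,0,-0.3],[0,0,0]],[-1,[0,0,-0.4],[0,0,0]],[-1,[0,0,-0.4],[0,0,0]],[-1,[0,0,-0.3],[0,0,0]],[-1,[0,0,-0.2],[0,0,0]],[-1,[0,0,-0.1],[0,0,0]],[-1,[0,0,0],[0,0,0]]])

```text
time: 7.3
eef_pos: [0.4378, 0.2138, 0.1164]
orientation: [[-0.975, 0.223, 0.0], [0.223, 0.975, 0.0], [-0.0, 0.0, -1.0]]
contact_force: [-0.4, -0.1, -8.6]
gripper_width: 0.197
grip_force: 87.9
```

```bash
cat > lean.py <<'E'
from h import *
from scipy.optimize import minimize_scalar
import sys
def lean(names=("top","side")):
    out=[]
    for n in names:
        p=viewer.capture(n);s=arm.observe();T=np.array(s["eef_pos"]);R=np.array(s["orientation"])
        ey=R[:,1];ex=np.array([ey[1],-ey[0],0]);ex/=np.linalg.norm(ex);h=np.array([-ex[1],ex[0],0])
        phi=np.arctan2(ey[2],ey@h)
        hinge=T+.1146*ex-.0017*np.array([0,0,1])
        tip=lambda th:hinge+.283*(-np.sin(th)*h+np.cos(th)*np.array([0,0,1]))
        best=None
        for c in np.linspace(-.5,.5,21):
            for a,ce in pinkpix(p,proj(p,tip(c)),10):
                if a<8 or a>160: continue
                r=minimize_scalar(lambda th:np.sum((proj(p,tip(th))-ce)**2),bounds=(-.6,.6),method="bounded")
                if best is None or r.fun<best[1]: best=(r.x+.008,r.fun,a)
        print(n,"t %.3f phi %.4f"%(s["time"],phi),"theta %.3f res %.1fpx a %d"%(best[0],best[1]**.5,best[2]) if best else None)
        out.append(best and best[0])
    print("TCP",np.round(T,4),"F",np.round(s["contact_force"],1),"yaw %.2f"%np.degrees(np.arctan2(ex[1],ex[0])))
    return out
if __name__=="__main__": lean(sys.argv[1:] or ("top","side"))
E
python3 lean.py
python3 - <<'E'
from sim import *
# pulse: up to A over 2 rows, hold n, back to B, then 0
for A,n,B in ((.07,1,-.01),(.07,2,-.01),(.07,2,-.03),(.07,3,-.03),(.07,3,-.05)):
  for k in (.345,.35,.355):
    r=sim(-.32,0,[A/2,A]+[A]*n+[(A+B)/2,B,B,B,0,0,0,0][:8],0,kg=k);print(A,n,B,k,np.round(r[:,0],2))
E
```

```text
top t 7.350 phi -0.0003 theta -0.334 res 0.7px a 58
side t 7.400 phi -0.0005 theta -0.324 res 0.1px a 29
TCP [0.4375 0.2137 0.1159] F [ 0.6  0.  -8.7] yaw -12.88
0.07 1 -0.01 0.345 [-0.3  -0.27 -0.22 -0.17 -0.12 -0.09 -0.07 -0.07 -0.08 -0.08 -0.08]
0.07 1 -0.01 0.35 [-0.3  -0.27 -0.22 -0.17 -0.13 -0.1  -0.1  -0.1  -0.11 -0.13 -0.14]
0.07 1 -0.01 0.355 [-0.3  -0.27 -0.23 -0.18 -0.14 -0.12 -0.12 -0.13 -0.15 -0.17 -0.2 ]
0.07 2 -0.01 0.345 [-0.3  -0.27 -0.22 -0.16 -0.09 -0.03  0.02  0.06  0.08  0.1   0.12  0.14]
0.07 2 -0.01 0.35 [-0.3  -0.27 -0.22 -0.17 -0.11 -0.04  0.    0.03  0.05  0.06  0.07  0.08]
0.07 2 -0.01 0.355 [-0.3  -0.27 -0.23 -0.18 -0.12 -0.06 -0.02 -0.    0.01  0.01  0.02  0.02]
0.07 2 -0.03 0.345 [-0.3  -0.27 -0.22 -0.16 -0.1  -0.03  0.    0.01  0.01  0.    0.    0.  ]
0.07 2 -0.03 0.35 [-0.3  -0.27 -0.22 -0.17 -0.11 -0.05 -0.02 -0.02 -0.03 -0.04 -0.05 -0.05]
0.07 2 -0.03 0.355 [-0.3  -0.27 -0.23 -0.18 -0.12 -0.07 -0.04 -0.05 -0.06 -0.08 -0.1  -0.12]
0.07 3 -0.03 0.345 [-0.3  -0.27 -0.22 -0.16 -0.09 -0.01  0.08  0.13  0.17  0.2   0.22  0.25
  0.29]
0.07 3 -0.03 0.35 [-0.3  -0.27 -0.22 -0.17 -0.1  -0.02  0.05  0.11  0.14  0.16  0.18  0.21
  0.24]
0.07 3 -0.03 0.355 [-0.3  -0.27 -0.23 -0.18 -0.11 -0.04  0.03  0.08  0.1   0.12  0.13  0.15
  0.18]
0.07 3 -0.05 0.345 [-0.3  -0.27 -0.22 -0.16 -0.09 -0.01  0.07  0.11  0.13  0.12  0.12  0.13
  0.14]
0.07 3 -0.05 0.35 [-0.3  -0.27 -0.22 -0.17 -0.1  -0.02  0.05  0.09  0.09  0.08  0.08  0.08
  0.08]
0.07 3 -0.05 0.355 [-0.3  -0.27 -0.23 -0.18 -0.11 -0.04  0.02  0.06  0.06  0.04  0.03  0.02
  0.02]
```

Call:
jog_arm(commands=[[-1,[0,0,0],[-0.33,0,0]],[-1,[0,0,0],[-0.33,0,0]],[-1,[0,0,0],[0,0,0]],[-1,[0,0,0],[0,0,0]],[-1,[0,0,0],[0.38,0,0]],[-1,[0,0,0],[0.38,0,0]],[-1,[0,0,0],[0,0,0]]])

```text
time: 8.28
eef_pos: [0.4381, 0.215, 0.1163]
orientation: [[-0.975, 0.221, -0.003], [0.221, 0.975, -0.01], [0.0, -0.011, -1.0]]
contact_force: [-0.5, 0.3, -8.8]
gripper_width: 0.194
grip_force: 88.5
```

```bash
python3 lean.py top side top
```

```text
top t 8.325 phi -0.0105 theta 0.146 res 1.2px a 85
side t 8.375 phi -0.0105 theta 0.166 res 0.9px a 65
top t 8.425 phi -0.0104 theta 0.206 res 0.6px a 39
TCP [0.4378 0.2142 0.1163] F [-0.1  1.  -8.7] yaw -12.85
```

```bash
cat > sim2.py <<'E'
import numpy as np
def sim(th,w,phi0,phis,ys,y0=0,kg=.35,ks=.31,fr=.0022,c=.012,I=.008,lag=.02,dt=.001,T=125):
    """phis,ys: commanded at row ends (base y, lamp +y). two-stage lag. rows of T ms. returns th,w,phi,y,q + max q"""
    p=p1=pc=phi0;y=y1=yc=y0;v=0;out=[];mq=-9
    for a,b in zip(phis,ys):
        pa,yb=pc,yc
        for i in range(T):
            pc=pa+(a-pa)*(i+1)/T;yc=yb+(b-yb)*(i+1)/T
            p1+=(pc-p1)/lag*dt;dp=(p1-p)/lag;p+=dp*dt
            y1+=(yc-y1)/lag*dt;vn=(y1-y)/lag;acc=(vn-v)/dt;v=vn;y+=v*dt
            qd=w-dp;t=kg*np.sin(th)-ks*(th-p)-c*qd+.0357*acc
            if abs(qd)<2e-3 and abs(t)<fr: w=dp
            else: w+=(t-fr*np.tanh(qd/2e-3))/I*dt
            th+=w*dt
            if th-p<-.32: th=p-.32;w=max(w,dp)
            mq=max(mq,th-p)
        out.append((th,w,p,y,th-p))
    return np.array(out),mq
E
python3 - <<'E'
from sim2 import *
u=.1047
ph=np.cumsum([.33,.33,0,0,-.38,-.38,0,0])*u
for kw in [dict(),dict(lag=.01),dict(lag=.03),dict(fr=.0015),dict(c=.008),dict(kg=.34),dict(kg=.34,c=.009,fr=.0015),dict(kg=.33),dict(I=.0065),dict(I=.006,c=.009),dict(ks=.325)]:
    r,m=sim(-.32,0,0,ph,np.zeros(8),**kw);print(kw,np.round(r[5:,0],3),"w",np.round(r[5:,1],2))
E
```

```text
{} [-0.03   0.012  0.037] w [0.42 0.26 0.15]
{'lag': 0.01} [-0.02   0.019  0.043] w [0.39 0.25 0.14]
{'lag': 0.03} [-0.043  0.001  0.028] w [0.44 0.28 0.16]
{'fr': 0.0015} [-0.018  0.03   0.063] w [0.46 0.32 0.22]
{'c': 0.008} [-0.004  0.057  0.105] w [0.55 0.43 0.34]
{'kg': 0.34} [0.007 0.061 0.099] w [0.52 0.36 0.26]
{'kg': 0.34, 'c': 0.009, 'fr': 0.0015} [0.043 0.119 0.182] w [0.67 0.55 0.47]
{'kg': 0.33} [0.046 0.11  0.158] w [0.6  0.44 0.32]
{'I': 0.0065} [-0.013  0.03   0.055] w [0.44 0.26 0.14]
{'I': 0.006, 'c': 0.009} [0.022 0.085 0.132] w [0.59 0.43 0.33]
{'ks': 0.325} [0.043 0.108 0.157] w [0.61 0.45 0.34]
```

```bash
python3 - <<'E'
from sim2 import *
cands={"A":([.05,.02,-.02,-.02],[-30,-60,-85,-105]),
"B":([-.01,-.02,-.03,-.03],[-30,-60,-85,-105]),
"C":([.04,.0,-.03,-.03],[-30,-60,-80,-95]),
"D":([.04,.02,0,-.02],[-30,-60,-90,-115]),
"E":([.09,.03,-.02,-.02],[-30,-60,-85,-105]),
"F":([.04,.02,0,-.02],[-30,-60,-80,-95])}
for n,(p,y) in cands.items():
  for th,w in ((.2,.4),(.22,.5),(.235,.6)):
    for lag in (.01,.025):
      r,m=sim(th,w,-.0105,p,np.array(y)/1e3,kg=.34,c=.009,fr=.0015,lag=lag)
      print(n,th,lag,"maxq %.3f"%m,"th",np.round(r[:,0],2),"w",np.round(r[:,1],2))
E
```

```text
A 0.2 0.01 maxq 0.212 th [0.15 0.12 0.12 0.14] w [-0.4  -0.14  0.05  0.14]
A 0.2 0.025 maxq 0.216 th [0.17 0.14 0.13 0.15] w [-0.44 -0.17  0.06  0.17]
A 0.22 0.01 maxq 0.233 th [0.18 0.16 0.18 0.21] w [-0.3  -0.05  0.14  0.25]
A 0.22 0.025 maxq 0.240 th [0.21 0.18 0.19 0.22] w [-0.35 -0.09  0.16  0.27]
A 0.235 0.01 maxq 0.292 th [0.21 0.2  0.23 0.27] w [-0.21  0.04  0.24  0.35]
A 0.235 0.025 maxq 0.300 th [0.23 0.22 0.24 0.28] w [-0.26 -0.    0.25  0.37]
B 0.2 0.01 maxq 0.213 th [0.14 0.08 0.03 0.01] w [-0.56 -0.49 -0.34 -0.24]
B 0.2 0.025 maxq 0.217 th [0.17 0.1  0.06 0.03] w [-0.55 -0.5  -0.33 -0.22]
B 0.22 0.01 maxq 0.234 th [0.17 0.12 0.09 0.08] w [-0.46 -0.39 -0.23 -0.12]
B 0.22 0.025 maxq 0.241 th [0.2  0.15 0.11 0.1 ] w [-0.46 -0.4  -0.22 -0.1 ]
B 0.235 0.01 maxq 0.251 th [0.2  0.16 0.14 0.14] w [-0.37 -0.3  -0.13 -0.03]
B 0.235 0.025 maxq 0.260 th [0.23 0.19 0.16 0.16] w [-0.37 -0.31 -0.13 -0.01]
C 0.2 0.01 maxq 0.212 th [0.15 0.11 0.12 0.13] w [-0.42 -0.24  0.05  0.1 ]
C 0.2 0.025 maxq 0.216 th [0.17 0.13 0.13 0.14] w [-0.46 -0.25  0.08  0.14]
C 0.22 0.01 maxq 0.233 th [0.18
[... 953 characters left out ...]
34  0.44]
E 0.22 0.025 maxq 0.308 th [0.21 0.2  0.23 0.29] w [-0.28  0.09  0.36  0.46]
E 0.235 0.01 maxq 0.367 th [0.21 0.23 0.28 0.35] w [-0.1   0.24  0.44  0.53]
E 0.235 0.025 maxq 0.369 th [0.24 0.24 0.28 0.35] w [-0.19  0.18  0.45  0.55]
F 0.2 0.01 maxq 0.212 th [0.15 0.11 0.14 0.18] w [-0.42 -0.16  0.24  0.36]
F 0.2 0.025 maxq 0.216 th [0.17 0.13 0.14 0.18] w [-0.46 -0.21  0.23  0.38]
F 0.22 0.01 maxq 0.264 th [0.18 0.16 0.19 0.25] w [-0.33 -0.08  0.33  0.45]
F 0.22 0.025 maxq 0.263 th [0.21 0.17 0.2  0.25] w [-0.37 -0.12  0.32  0.48]
F 0.235 0.01 maxq 0.323 th [0.21 0.19 0.24 0.31] w [-0.24 -0.    0.42  0.54]
F 0.235 0.025 maxq 0.322 th [0.23 0.21 0.24 0.31] w [-0.28 -0.04  0.41  0.57]
```

```bash
cat > opt.py <<'E'
import numpy as np
from scipy.optimize import differential_evolution as DE
def simv(th,w,par,phi0,phis,ys,T=125,dt=.0025):
    """th,w,par: (S,) ; phis,ys: (N,P) -> arrays (P,S)"""
    kg,ks,fr,c,lag=[a[None,:] for a in par.T];I=.008;P=phis.shape[1]
    z=np.zeros((P,len(th)));th=z+th;w=z+w;p=z+phi0;p1=p.copy();y=z.copy();y1=z.copy();v=z.copy()
    mq=z-9;n=int(T/1000/dt);pc=phi0+np.zeros((P,1));yc=np.zeros((P,1))
    for a,b in zip(phis,ys):
        pa,yb=pc,yc
        for i in range(n):
            pc=pa+(a[:,None]-pa)*(i+1)/n;yc=yb+(b[:,None]-yb)*(i+1)/n
            p1=p1+(pc-p1)/lag*dt;dp=(p1-p)/lag;p=p+dp*dt
            y1=y1+(yc-y1)/lag*dt;vn=(y1-y)/lag;acc=(vn-v)/dt;v=vn;y=y+v*dt
            qd=w-dp;t=kg*np.sin(th)-ks*(th-p)-c*qd+.0357*acc
            w=w+(t-fr*np.tanh(qd/1e-2))/I*dt;th=th+w*dt;mq=np.maximum(mq,th-p)
    return th,w,p,mq
E
cat > o1.py <<'E'
from opt import *
S=[(t,w,k,.31,f,c,l) for (t,w) in ((.2,.4),(.22,.5),(.235,.6),(.21,.6)) for (k,f,c,l) in ((.34,.0015,.009,.02),(.345,.0022,.010,.02),(.335,.0018,.011,.02),(.34,.0015,.009,.01),(.34,.002,.010,.035))]
S=np.array(S);N=8
def dec(x):
    phis=np.vstack([x[:N-1],0*x[:1]]);st=np.vstack([-x[N-1:2*N-2],0*x[:1]]);return phis,np.cumsum(st,0)
def cost(x):
    x=x.reshape(2*N-2,-1);ph,ys=dec(x);th,w,p,mq=simv(S[:,0],S[:,1],S[:,2:],-.0105,ph,ys)
    u=th+w/3+.0
    return abs(u).max(1)+.3*abs(u).mean(1)+.15*abs(w).mean(1)+20*np.maximum(mq-.258,0).max(1)+.03*abs(ys[-1])
r=DE(cost,[(-.12,.06)]*(N-1)+[(-.01,.030)]*(N-1),vectorized=True,updating="deferred",popsize=8,maxiter=250,seed=1,tol=1e-4)
ph,ys=dec(r.x[:,None]);th,w,p,mq=simv(S[:,0],S[:,1],S[:,2:],-.0105,ph,ys)
print(r.fun);print("phi",np.round(ph[:,0],3));print("ax",np.round(-np.diff(np.r_[-.0105,ph[:,0]])/.1047,2));print("dy",np.round(np.diff(np.r_[0,ys[:,0]])/.03,2))
print("th",np.round(th[0],2));print("w",np.round(w[0],2));print("mq",np.round(mq[0],3))
E
time timeout 400 python3 o1.py
```

```text
0.2908320859008569
phi [ 0.02  -0.026 -0.041 -0.044 -0.035 -0.059 -0.091  0.   ]
ax [-0.29  0.44  0.15  0.02 -0.08  0.23  0.3  -0.87]
dy [-0.99 -0.99 -0.8  -0.59 -0.42 -0.44 -0.44  0.  ]
th [-0.05 -0.01 -0.05 -0.08  0.    0.05  0.08  0.04  0.03  0.08  0.13  0.16
  0.1   0.11  0.15  0.08  0.11  0.07  0.07  0.11]
w [-0.25 -0.15 -0.21 -0.28 -0.19 -0.13 -0.06 -0.13 -0.14 -0.12 -0.05  0.03
 -0.07 -0.05 -0.06 -0.09 -0.03 -0.1  -0.1  -0.09]
mq [0.215 0.215 0.214 0.212 0.218 0.237 0.237 0.236 0.233 0.242 0.254 0.257
 0.254 0.249 0.262 0.229 0.229 0.229 0.224 0.236]
real	1m4.865s
user	1m7.592s
sys	0m0.196s
```

Call:
jog_arm(commands=[[-1,[0,-1,0],[-0.29,0,0]],[-1,[0,-1,0],[0.44,0,0]],[-1,[0,-0.8,0],[0.15,0,0]],[-1,[0,-0.6,0],[0.02,0,0]],[-1,[0,-0.45,0],[-0.05,0,0]],[-1,[0,-0.42,0],[0.2,0,0]],[-1,[0,-0.42,0],[0.3,0,0]],[-1,[0,0,0],[-0.87,0,0]]])

```text
time: 9.43
eef_pos: [0.4064, 0.0773, 0.1191]
orientation: [[-0.975, 0.22, -0.001], [0.22, 0.975, 0.001], [0.001, 0.001, -1.0]]
contact_force: [-0.2, 0.7, -9.2]
gripper_width: 0.194
grip_force: 89.7
```

```bash
python3 lean.py top top
```

```text
top t 9.475 phi 0.0020 theta -0.095 res 0.9px a 35
top t 9.525 phi -0.0012 theta -0.147 res 0.8px a 71
TCP [0.4064 0.0756 0.1195] F [ 0.3 -0.5 -8.3] yaw -12.98
```

```bash
python3 - <<'E'
from h import *
import pickle
L=[]
for i in range(14):
    t=arm.observe()["time"];p=viewer.capture("top");s=arm.observe();L.append((t,p,s))
pickle.dump(L,open("fall.pkl","wb"))
T=np.array(L[0][2]["eef_pos"])
c=proj(L[0][1],T+[.11,.0,.25]).astype(int);print(c)
ims=[cv2.resize(L[i][1]["img"][c[1]-45:c[1]+45,c[0]-65:c[0]+65],(390,270),interpolation=0) for i in (0,3,6,13)]
cv2.imwrite("pics/f1.png",np.vstack([np.hstack(ims[:2]),np.hstack(ims[2:])]))
for t,p,s in L: print(round(t,3),[(int(a),np.round(q,1).tolist()) for a,q in pinkpix(p,c,45) if a>5],np.round(s["eef_pos"],4))
E
```

```text
[280 276]
9.525 [(113, [270.9, 267.2])] [0.4064 0.0758 0.1194]
9.575 [(115, [269.3, 267.0])] [0.4065 0.0763 0.1194]
9.625 [(112, [267.6, 266.6])] [0.4065 0.0766 0.1194]
9.675 [(111, [265.8, 266.2])] [0.4065 0.0768 0.1193]
9.725 [(111, [264.1, 265.9])] [0.4065 0.077  0.1193]
9.775 [(111, [262.5, 265.6])] [0.4065 0.0771 0.1193]
9.825 [(111, [260.8, 265.1])] [0.4065 0.0771 0.1192]
9.875 [(112, [259.1, 264.8])] [0.4065 0.077  0.1193]
9.925 [(111, [257.5, 264.6])] [0.4065 0.077  0.1192]
9.975 [(111, [255.8, 264.1])] [0.4065 0.0769 0.1193]
10.025 [(109, [253.9, 263.8])] [0.4065 0.0769 0.1193]
10.075 [(107, [252.3, 263.4])] [0.4065 0.0768 0.1193]
10.125 [(109, [250.5, 263.0])] [0.4065 0.0768 0.1193]
10.175 [(111, [248.7, 262.7])] [0.4065 0.0768 0.1193]
```

View pics/f1.png

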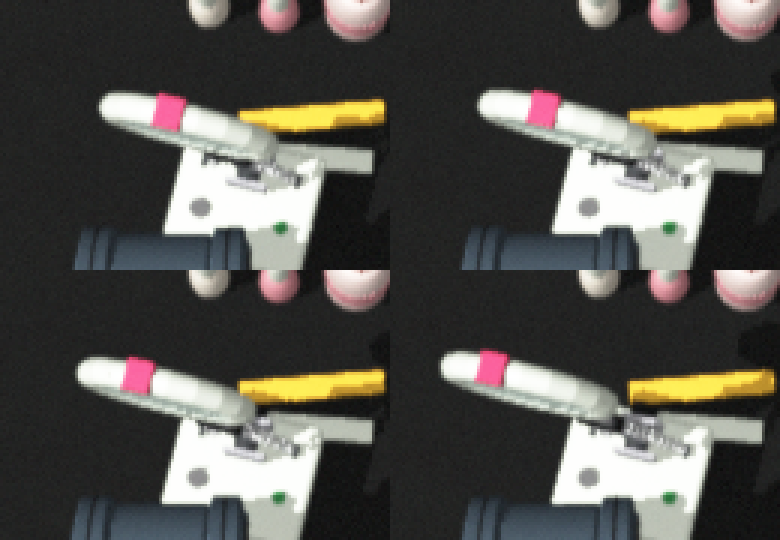

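```bash
python3 - <<'E'
s=open('lean.py').read()
s=s.replace("tip(c)),10)","tip(c)),16)").replace("if a<8 or a>160: continue","if a<20 or a>220: continue").replace("if best is None or r.fun<best[1]: best=(r.x+.008,r.fun,a)","if best is None or a>best[2]+3 or (a>=best[2]-3 and r.fun<best[1]): best=(r.x+OFF,r.fun,a)").replace("import sys","import sys\nOFF=0.")
s=s.replace("def lean(names","def lean_of(p,s):\n"+"\n".join(l[4:] for l in s.split("for n in names:\n")[1].split("        print(n")[0].split("p=viewer.capture(n);s=arm.observe();")[1].join(["        ",""]).split("\n")[:-1])+"\n    return best,phi,T,ex\ndef lean(names")
a,b=s.split("        p=viewer.capture(n);s=arm.observe();");s=a+"        p=viewer.capture(n);s=arm.observe();best,phi,T,ex=lean_of(p,s)\n        print(n"+b.split("        print(n")[1]
open('lean.py','w').write(s)
E
sed -n 1,25p lean.py
python3 - <<'E'
from lean import *
import pickle
for t,p,s in pickle.load(open("fall.pkl","rb")):
    b,phi,T,ex=lean_of(p,s);print(t,np.round(b,3),round(phi,4))
E
```

```text
from h import *
from scipy.optimize import minimize_scalar
import sys
OFF=0.
def lean_of(p,s):
    T=np.array(s["eef_pos"]);R=np.array(s["orientation"])
    ey=R[:,1];ex=np.array([ey[1],-ey[0],0]);ex/=np.linalg.norm(ex);h=np.array([-ex[1],ex[0],0])
    phi=np.arctan2(ey[2],ey@h)
    hinge=T+.1146*ex-.0017*np.array([0,0,1])
    tip=lambda th:hinge+.283*(-np.sin(th)*h+np.cos(th)*np.array([0,0,1]))
    best=None
    for c in np.linspace(-.5,.5,21):
        for a,ce in pinkpix(p,proj(p,tip(c)),16):
            if a<20 or a>220: continue
            r=minimize_scalar(lambda th:np.sum((proj(p,tip(th))-ce)**2),bounds=(-.6,.6),method="bounded")
            if best is None or a>best[2]+3 or (a>=best[2]-3 and r.fun<best[1]): best=(r.x+OFF,r.fun,a)
    return best,phi,T,ex
def lean(names=("top","side")):
    out=[]
    for n in names:
        p=viewer.capture(n);s=arm.observe();best,phi,T,ex=lean_of(p,s)
        print(n,"t %.3f phi %.4f"%(s["time"],phi),"theta %.3f res %.1fpx a %d"%(best[0],best[1]**.5,best[2]) if best else None)
        out.append(best and best[0])
    print("TCP",np.round(T,4),"F",np.round(s["contact_force"],1),"yaw %.2f"%np.degrees(np.arctan2(ex[1],ex[0])))
    return out
9.525 [ -0.155   1.759 113.   ] -0.002
9.575 [ -0.164   1.552 115.   ] -0.0018
9.625 [ -0.174   1.219 109.   ] -0.0015
9.675 [ -0.187   1.652 111.   ] -0.0012
9.725 [ -0.198   1.569 111.   ] -0.001
9.775 [ -0.209   1.401 111.   ] -0.0008
9.825 [ -0.223   1.654 110.   ] -0.0007
9.875 [ -0.235   1.631 112.   ] -0.0005
9.925 [ -0.247   1.321 111.   ] -0.0005
9.975 [ -0.26    1.558 111.   ] -0.0004
10.025 [ -0.274   1.302 109.   ] -0.0003
10.075 [ -0.287   1.371 107.   ] -0.0002
10.125 [ -0.301   1.448 109.   ] -0.0002
10.175 [ -0.316   0.846 108.   ] -0.0002
```

```bash
python3 lean.py top top side top
```

```text
top t 10.275 phi -0.0001 theta -0.326 res 1.1px a 104
top t 10.325 phi -0.0001 theta -0.323 res 1.1px a 108
side t 10.375 phi -0.0001 theta 0.513 res 9.0px a 208
top t 10.425 phi -0.0001 theta -0.324 res 1.2px a 105
TCP [0.4065 0.0767 0.1193] F [ 0.1 -0.3 -7.7] yaw -12.89
```

```bash
sed -i 's/OFF=0\./OFF=.004/' lean.py
sed -i 's/th=th+w\*dt;mq/th=th+w*dt;hit=th-p<-.32;th=np.where(hit,p-.32,th);w=np.where(hit,np.maximum(w,dp),w);mq/' opt.py
cat > o2.py <<'E'
# usage: o2.py th w phi0 N [target] [dth dw]
from opt import *
import sys
a=[float(x) for x in sys.argv[1:]];th0,w0,phi0,N=a[0],a[1],a[2],int(a[3]);tg=a[4] if len(a)>4 else 0.
dth,dw=(a[5],a[6]) if len(a)>6 else (.01,.04)
S=np.array([(th0+i*dth,w0+j*dw,k,.31,f,c,.02) for i,j in ((0,0),(1,1),(-1,-1)) for k,f,c in ((.34,.0022,.012),(.35,.0022,.012),(.335,.0018,.010),(.345,.0015,.009))])
def dec(x): return np.vstack([x,0*x[:1]]),np.zeros((N,x.shape[1]))
def cost(x):
    x=x.reshape(N-1,-1);ph,ys=dec(x);th,w,p,mq=simv(S[:,0],S[:,1],S[:,2:],phi0,ph,ys)
    u=th+w/3-tg
    return abs(u).max(1)+.5*abs(u).mean(1)+.15*abs(w).mean(1)+20*np.maximum(mq-.2,0).max(1)+.03*abs(np.diff(np.vstack([phi0+0*ph[:1],ph]),axis=0)).sum(0)
r=DE(cost,[(-.09,.09)]*(N-1),vectorized=True,updating="deferred",popsize=8,maxiter=80,seed=1,tol=1e-4)
ph,ys=dec(r.x[:,None]);th,w,p,mq=simv(S[:,0],S[:,1],S[:,2:],phi0,ph,ys)
print("phi",np.round(ph[:,0],3),"ax",np.round(-np.diff(np.r_[phi0,ph[:,0]])/.1047,2))
print("th",np.round(th[0],2),"w",np.round(w[0],2))
E
time python3 o2.py -.32 0 0 8 -.05 0 0
python3 - <<'E'
from opt import *
S=np.array([(-.32,0,k,.31,f,c,.02) for k,f,c in ((.34,.0022,.012),(.35,.0022,.012),(.335,.0018,.010),(.345,.0015,.009),(.33,.002,.012))])
for ph in ([.03,.06,.06,.03,0,0,0],[.035,.07,.07,.02,-.01,0,0],[.035,.07,.035,0,0,0,0]):
  for n in range(3,8):
    th,w,p,mq=simv(S[:,0],S[:,1],S[:,2:],0,np.array(ph)[:n,None],np.zeros((n,1)));print(n,np.round(th[0],2),np.round(w[0],2))
E
```

```text
phi [ 0.003  0.036 -0.003 -0.029  0.04   0.09  -0.033  0.   ] ax [-0.03 -0.31  0.38  0.25 -0.66 -0.48  1.17 -0.32]
th [-0.13 -0.12 -0.14 -0.12 -0.13 -0.12 -0.14 -0.12 -0.13 -0.12 -0.14 -0.12] w [0.21 0.21 0.22 0.26 0.21 0.21 0.22 0.26 0.21 0.21 0.22 0.26]
3 [-0.23 -0.23 -0.22 -0.23 -0.22] [0.38 0.32 0.43 0.38 0.45]
4 [-0.17 -0.19 -0.16 -0.18 -0.16] [0.4  0.32 0.48 0.42 0.49]
5 [-0.13 -0.16 -0.11 -0.13 -0.1 ] [0.3  0.2  0.41 0.34 0.4 ]
6 [-0.1  -0.14 -0.06 -0.09 -0.06] [0.16 0.05 0.29 0.22 0.28]
7 [-0.09 -0.14 -0.03 -0.07 -0.03] [ 0.06 -0.03  0.2   0.12  0.19]
3 [-0.2  -0.21 -0.2  -0.21 -0.2 ] [0.48 0.42 0.53 0.48 0.55]
4 [-0.14 -0.16 -0.13 -0.14 -0.12] [0.49 0.41 0.58 0.52 0.58]
5 [-0.09 -0.12 -0.06 -0.08 -0.06] [0.34 0.25 0.46 0.4  0.44]
6 [-0.06 -0.1  -0.01 -0.04 -0.01] [0.2  0.09 0.33 0.27 0.3 ]
7 [-0.04 -0.09  0.02 -0.01  0.02] [ 0.11 -0.    0.26  0.2   0.22]
3 [-0.21 -0.22 -0.2  -0.21 -0.2 ] [0.4  0.34 0.46 0.41 0.47]
4 [-0.16 -0.18 -0.15 -0.16 -0.14] [0.29 0.21 0.38 0.33 0.38]
5 [-0.14 -0.16 -0.11 -0.13 -0.11] [0.15 0.05 0.26 0.19 0.25]
6 [-0.13 -0.16 -0.08 -0.11 -0.08] [ 0.04 -0.04  0.16  0.08  0.15]
7 [-0.13 -0.17 -0.07 -0.11 -0.07] [-0.02 -0.09  0.08 -0.    0.08]
real	0m23.479s
user	0m24.126s
sys	0m0.149s
```

Call:
jog_arm(commands=[[-1,[0,0,0],[-0.33,0,0]],[-1,[0,0,0],[-0.33,0,0]],[-1,[0,0,0],[0.33,0,0]],[-1,[0,0,0],[0.33,0,0]]])

```text
time: 10.92
eef_pos: [0.4066, 0.0765, 0.1195]
orientation: [[-0.975, 0.224, 0.0], [0.224, 0.975, -0.002], [-0.0, -0.002, -1.0]]
contact_force: [-0.3, 0.7, -8.2]
gripper_width: 0.197
grip_force: 89.8
```

```bash
python3 lean.py top top top
```

```text
top t 10.975 phi -0.0017 theta -0.118 res 1.2px a 111
top t 11.025 phi -0.0003 theta -0.103 res 1.2px a 113
top t 11.075 phi 0.0001 theta -0.092 res 1.3px a 114
TCP [0.4066 0.0775 0.1194] F [-0.8 -0.6 -7.1] yaw -12.78
```

```bash
python3 lean.py top top top top
```

```text
top t 11.125 phi 0.0001 theta -0.084 res 1.3px a 115
top t 11.175 phi 0.0001 theta -0.078 res 1.3px a 115
top t 11.225 phi 0.0000 theta -0.075 res 1.3px a 113
top t 11.275 phi 0.0000 theta -0.072 res 1.1px a 111
TCP [0.4065 0.0769 0.1193] F [-0.3 -0.1 -7.9] yaw -12.86
```

Call:
jog_arm(commands=[[-1,[0,0,0],[-0.3,0,0]],[-1,[0,0,0],[0.3,0,0]],[-1,[0,0,0],[0,0,0]]])

```text
time: 11.65
eef_pos: [0.4066, 0.0769, 0.1194]
orientation: [[-0.975, 0.223, 0.0], [0.223, 0.975, -0.0], [-0.0, -0.0, -1.0]]
contact_force: [-1.4, 0.1, -8.1]
gripper_width: 0.196
grip_force: 89.8
```

```bash
python3 lean.py top top top
```

```text
top t 11.700 phi 0.0000 theta -0.035 res 1.4px a 113
top t 11.750 phi 0.0001 theta -0.034 res 1.4px a 112
top t 11.800 phi 0.0000 theta -0.034 res 1.5px a 114
TCP [0.4065 0.0768 0.1193] F [ 0.4  0.2 -7.8] yaw -12.87
```

Call:
jog_arm(commands=[[-1,[0,0,0],[-0.28,0,0]],[-1,[0,0,0],[0.28,0,0]],[-1,[0,0,0],[0,0,0]],[-1,[0,0,0],[0,0,0]],[-1,[0,0,0],[0,0,0]]])

```text
time: 12.42
eef_pos: [0.4065, 0.0768, 0.1193]
orientation: [[-0.975, 0.223, -0.0], [0.223, 0.975, 0.0], [0.0, -0.0, -1.0]]
contact_force: [0.4, -0.7, -8.2]
gripper_width: 0.192
grip_force: 89.8
```

```bash
python3 lean.py top top
python3 - <<'E'
from h import *
yaw=np.radians(-14.7);ex=np.array([np.cos(yaw),np.sin(yaw)])
print("target TCP at plate",np.array([.529,-.229])-.0296*ex); plan([.5004,-.2215,.1193],Rt(yaw))
s=arm.observe();print(np.round(s["joint_positions"],2))
E
```

```text
top t 12.475 phi -0.0000 theta 0.001 res 1.1px a 106
top t 12.525 phi 0.0000 theta 0.001 res 1.0px a 106
TCP [0.4065 0.0767 0.1193] F [ 0.5 -0.1 -8.1] yaw -12.88
target TCP at plate [ 0.50036887 -0.22148876]
t 12.53 pos [0.4065 0.0767 0.1193] shift [-5.267e+00 -8.993e+00  1.000e-03] turn [0.    0.    0.303]
[ 0.02 -0.24 -0.39  1.42  0.    0.25]
```

Call:
jog_arm(commands=[[-1,[0,-0.03,0],[0,0,0]],[-1,[0,-0.06,0],[0,0,0]],[-1,[0,-0.09,0],[0,0,0]],[-1,[0,-0.12,0],[0,0,0]],[-1,[0,-0.15,0],[0,0,0]],[-1,[0,-0.18,0],[0,0,0]],[-1,[0,-0.21,0],[0,0,0]],[-1,[0,-0.24,0],[0,0,0]],[-1,[0,-0.27,0],[0,0,0]],[-1,[0,-0.3,0],[0,0,0]]])

```text
time: 13.78
eef_pos: [0.3954, 0.0278, 0.1194]
orientation: [[-0.975, 0.223, 0.0], [0.223, 0.975, -0.0], [-0.0, -0.0, -1.0]]
contact_force: [0.1, 0.5, -7.7]
gripper_width: 0.2
grip_force: 89.8
```

Call:
jog_arm(commands=[[-1,[0,-0.27,0],[0,0,0]],[-1,[0,-0.24,0],[0,0,0]],[-1,[0,-0.21,0],[0,0,0]],[-1,[0,-0.18,0],[0,0,0]],[-1,[0,-0.15,0],[0,0,0]],[-1,[0,-0.12,0],[0,0,0]],[-1,[0,-0.09,0],[0,0,0]],[-1,[0,-0.06,0],[0,0,0]],[-1,[0,-0.03,0],[0,0,0]],[-1,[0,0,0],[0,0,0]]])

```text
time: 15.02
eef_pos: [0.3865, -0.011, 0.1194]
orientation: [[-0.975, 0.223, 0.0], [0.223, 0.975, 0.0], [-0.0, 0.0, -1.0]]
contact_force: [0.4, 0.1, -8.2]
gripper_width: 0.198
grip_force: 89.8
```

```bash
python3 lean.py top top top
```

```text
top t 15.075 phi 0.0001 theta 0.001 res 1.5px a 117
top t 15.125 phi 0.0001 theta 0.001 res 1.5px a 117
top t 15.175 phi 0.0001 theta 0.002 res 1.5px a 116
TCP [ 0.3864 -0.0109  0.1193] F [ 0.3  1.3 -8. ] yaw -12.88
```

Call:
jog_arm(commands=[[-1,[-0.03,-0.03,0],[0,0,0]],[-1,[-0.06,-0.06,0],[0,0,0]],[-1,[-0.09,-0.09,0],[0,0,0]],[-1,[-0.1,-0.12,0],[0,0,0]],[-1,[-0.1,-0.15,0],[0,0,0]],[-1,[-0.1,-0.18,0],[0,0,0]],[-1,[-0.1,-0.21,0],[0,0,0]],[-1,[-0.1,-0.24,0],[0,0,0]],[-1,[-0.1,-0.27,0],[0,0,0]],[-1,[-0.1,-0.3,0],[0,0,0]]])

```text
time: 16.42
eef_pos: [0.4012, -0.0658, 0.1194]
orientation: [[-0.975, 0.223, 0.0], [0.223, 0.975, -0.0], [-0.0, -0.0, -1.0]]
contact_force: [0.0, 1.0, -7.7]
gripper_width: 0.196
grip_force: 89.8
```

Call:
jog_arm(commands=[[-1,[-0.1,-0.27,0],[0,0,0]],[-1,[-0.1,-0.24,0],[0,0,0]],[-1,[-0.1,-0.21,0],[0,0,0]],[-1,[-0.1,-0.18,0],[0,0,0]],[-1,[-0.1,-0.15,0],[0,0,0]],[-1,[-0.1,-0.12,0],[0,0,0]],[-1,[-0.08,-0.09,0],[0,0,0]],[-1,[-0.06,-0.06,0],[0,0,0]],[-1,[-0.03,-0.03,0],[0,0,0]],[-1,[0,0,0],[0,0,0]]])

```text
time: 17.68
eef_pos: [0.4146, -0.1098, 0.1193]
orientation: [[-0.975, 0.223, -0.0], [0.223, 0.975, 0.0], [0.0, 0.0, -1.0]]
contact_force: [0.2, 0.5, -8.7]
gripper_width: 0.197
grip_force: 89.8
```

```bash
python3 lean.py top top top; python3 -c "
from h import *
plan([.5004,-.2215,.1],Rt(np.radians(-14.7)))"
```

```text
top t 17.725 phi 0.0001 theta 0.001 res 0.6px a 100
top t 17.775 phi 0.0001 theta 0.001 res 0.5px a 99
top t 17.825 phi 0.0001 theta 0.001 res 0.5px a 100
TCP [ 0.4145 -0.1097  0.1193] F [ 0.2  0.4 -7.5] yaw -12.88
t 17.82 pos [ 0.4145 -0.1097  0.1193] shift [-3.621 -2.996  0.644] turn [ 0.001 -0.001  0.304]
```

Call:
jog_arm(commands=[[-1,[-0.05,-0.03,0],[0,0,0.005]],[-1,[-0.1,-0.06,0],[0,0,0.01]],[-1,[-0.15,-0.09,0],[0,0,0.015]],[-1,[-0.2,-0.12,0],[0,0,0.015]],[-1,[-0.22,-0.15,0],[0,0,0.015]],[-1,[-0.22,-0.18,0],[0,0,0.015]],[-1,[-0.22,-0.21,0],[0,0,0.02]],[-1,[-0.22,-0.24,0],[0,0,0.02]],[-1,[-0.22,-0.27,0],[0,0,0.02]],[-1,[-0.22,-0.3,0],[0,0,0.02]]])

```text
time: 19.08
eef_pos: [0.4566, -0.1712, 0.1193]
orientation: [[-0.971, 0.239, -0.0], [0.239, 0.971, -0.0], [0.0, -0.0, -1.0]]
contact_force: [-0.7, -0.1, -8.0]
gripper_width: 0.195
grip_force: 89.8
```

Call:
jog_arm(commands=[[-1,[-0.22,-0.27,0],[0,0,0.02]],[-1,[-0.22,-0.24,0],[0,0,0.02]],[-1,[-0.22,-0.21,0],[0,0,0.02]],[-1,[-0.22,-0.18,0],[0,0,0.02]],[-1,[-0.22,-0.15,0],[0,0,0.02]],[-1,[-0.22,-0.12,0],[0,0,0.02]],[-1,[-0.22,-0.09,0],[0,0,0.015]],[-1,[-0.2,-0.06,0],[0,0,0.01]],[-1,[-0.1,-0.03,0],[0,0,0.005]],[-1,[0,0,0],[0,0,0]]])

```text
time: 20.32
eef_pos: [0.5, -0.2233, 0.1193]
orientation: [[-0.967, 0.254, -0.0], [0.254, 0.967, 0.0], [0.0, 0.0, -1.0]]
contact_force: [0.1, -0.3, -8.0]
gripper_width: 0.201
grip_force: 89.8
```

```bash
python3 lean.py top top top; python3 - <<'E'
from h import *
plan([.5004,-.2215,.085],Rt(np.radians(-14.7)))
p=viewer.capture("top");cv2.imwrite("pics/p1.png",cv2.resize(p["img"][190:390,310:510],(600,600)))
E
```

```text
top t 20.375 phi 0.0001 theta 0.004 res 0.9px a 105
top t 20.425 phi 0.0002 theta 0.004 res 1.0px a 103
top t 20.475 phi 0.0002 theta 0.003 res 1.0px a 105
TCP [ 0.4997 -0.2232  0.1193] F [-0.9 -0.7 -8.5] yaw -14.71
t 20.48 pos [ 0.4997 -0.2232  0.1193] shift [-0.009  0.059  1.144] turn [ 0.002 -0.004 -0.002]
```

View pics/p1.png

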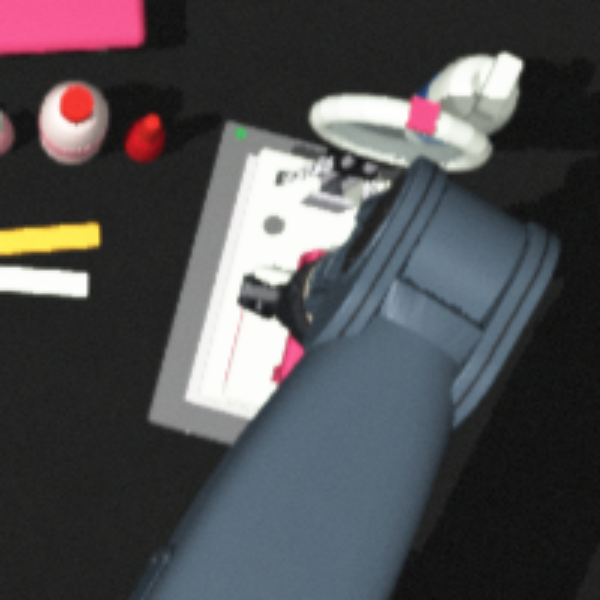

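Call:
jog_arm(commands=[[-1,[0,0.005,0.03],[0,0,0]],[-1,[0,0.007,0.06],[0,0,0]],[-1,[0,0.007,0.1],[0,0,0]],[-1,[0,0.007,0.12],[0,0,0]],[-1,[0,0.007,0.12],[0,0,0]],[-1,[0,0.007,0.12],[0,0,0]],[-1,[0,0.007,0.12],[0,0,0]],[-1,[0,0.007,0.1],[0,0,0]],[-1,[0,0.006,0.06],[0,0,0]],[-1,[0,0,0.03],[0,0,0]]])

```text
time: 21.78
eef_pos: [0.5004, -0.2216, 0.0934]
orientation: [[-0.967, 0.254, -0.0], [0.254, 0.967, 0.0], [0.0, 0.0, -1.0]]
contact_force: [0.5, 0.0, -6.8]
gripper_width: 0.198
grip_force: 89.8
```

Call:
jog_arm(commands=[[-1,[0,0,0],[0,0,0]],[-1,[0,0,0],[0,0,0]],[-1,[0,0,0],[0,0,0]],[-1,[0,0,0],[0,0,0]],[-1,[0,0,0],[0,0,0]],[-1,[0,0,0],[0,0,0]],[-1,[0,0,0],[0,0,0]],[-1,[0,0,0],[0,0,0]],[-1,[0,0,0],[0,0,0]],[-1,[0,0,0],[0,0,0]]])

```text
time: 23.02
eef_pos: [0.5004, -0.2216, 0.0935]
orientation: [[-0.967, 0.254, -0.0], [0.254, 0.967, 0.0], [0.0, 0.0, -1.0]]
contact_force: [0.2, -0.2, -9.0]
gripper_width: 0.199
grip_force: 89.8
```

```bash
python3 lean.py top top; python3 - <<'E'
from h import *
plan([.5004,-.2215,.0687],Rt(np.radians(-14.7)))
p=viewer.capture("wrist");cv2.imwrite("pics/p2.png",p["img"])
q=viewer.capture("side");cv2.imwrite("pics/p3.png",q["img"][150:450,230:630])
for t in("lamp","hinge","handle","lens"):
    for r in viewer.place_of(t,q)[:1]: print(t,r["score"],np.round(atz(q,r["location"],{"lamp":.036,"hinge":.091,"handle":.112,"lens":.311}[t]),3))
E
```

```text
top t 23.075 phi -0.0000 theta 0.004 res 0.8px a 106
top t 23.125 phi 0.0000 theta 0.004 res 0.9px a 106
TCP [ 0.5004 -0.2216  0.0935] F [ 0.5 -0.8 -8.4] yaw -14.71
t 23.12 pos [ 0.5004 -0.2216  0.0935] shift [-0.     0.004  0.827] turn [ 0.    -0.001 -0.002]
lamp 0.7 [ 0.528 -0.224  0.036]
hinge 0.91 [ 0.614 -0.246  0.091]
handle 0.86 [ 0.498 -0.222  0.112]
lens 0.61 [ 0.622 -0.249  0.311]
```

View pics/p3.png

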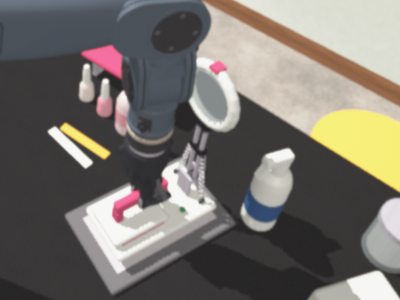

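The side view shows the lamp centred over the plate. The arm is upright and clear of the wrist and the bottles. I'll hold a little longer, then lower it.

Call:
jog_arm(commands=[[-1,[0,0,0],[0,0,0]],[-1,[0,0,0],[0,0,0]],[-1,[0,0,0],[0,0,0]],[-1,[0,0,0],[0,0,0]],[-1,[0,0,0],[0,0,0]],[-1,[0,0,0],[0,0,0]],[-1,[0,0,0],[0,0,0]],[-1,[0,0,0],[0,0,0]],[-1,[0,0,0],[0,0,0]],[-1,[0,0,0],[0,0,0]]])

```text
time: 24.68
eef_pos: [0.5004, -0.2216, 0.0935]
orientation: [[-0.967, 0.254, -0.0], [0.254, 0.967, -0.0], [0.0, -0.0, -1.0]]
contact_force: [0.6, -1.0, -8.3]
gripper_width: 0.195
grip_force: 89.8
```

Call:
jog_arm(commands=[[-1,[0,0,0],[0,0,0]],[-1,[0,0,0],[0,0,0]],[-1,[0,0,0],[0,0,0]],[-1,[0,0,0],[0,0,0]],[-1,[0,0,0],[0,0,0]],[-1,[0,0,0],[0,0,0]],[-1,[0,0,0],[0,0,0]],[-1,[0,0,0],[0,0,0]],[-1,[0,0,0],[0,0,0]],[-1,[0,0,0],[0,0,0]]])

```text
time: 25.92
eef_pos: [0.5004, -0.2216, 0.0936]
orientation: [[-0.967, 0.254, -0.0], [0.254, 0.967, -0.0], [-0.0, -0.0, -1.0]]
contact_force: [0.3, 0.4, -7.3]
gripper_width: 0.199
grip_force: 89.8
```

Call:
jog_arm(commands=[[-1,[0,0,0.03],[0,0,0]],[-1,[0,0,0.06],[0,0,0]],[-1,[0,0,0.1],[0,0,0]],[-1,[0,0,0.1],[0,0,0]],[-1,[0,0,0.1],[0,0,0]],[-1,[0,0,0.1],[0,0,0]],[-1,[0,0,0.08],[0,0,0]],[-1,[0,0,0.06],[0,0,0]],[-1,[0,0,0.04],[0,0,0]],[-1,[0,0,0.02],[0,0,0]]])

```text
time: 27.18
eef_pos: [0.5004, -0.2216, 0.0728]
orientation: [[-0.967, 0.254, -0.0], [0.254, 0.967, 0.0], [0.0, 0.0, -1.0]]
contact_force: [-0.3, -0.2, -8.3]
gripper_width: 0.198
grip_force: 89.8
```

```bash
python3 lean.py top top
```

```text
top t 27.225 phi -0.0000 theta 0.002 res 0.9px a 105
top t 27.275 phi -0.0000 theta 0.002 res 0.8px a 105
TCP [ 0.5004 -0.2216  0.0728] F [ 0.3  0.7 -7.6] yaw -14.71
```

4 mm to go.

Call:
jog_arm(commands=[[-1,[0,0,0.015],[0,0,0]],[-1,[0,0,0.015],[0,0,0]],[-1,[0,0,0.015],[0,0,0]],[-1,[0,0,0.015],[0,0,0]],[-1,[0,0,0.015],[0,0,0]],[-1,[0,0,0.015],[0,0,0]],[-1,[0,0,0.015],[0,0,0]],[-1,[0,0,0.015],[0,0,0]],[-1,[0,0,0.01],[0,0,0]],[-1,[0,0,0],[0,0,0]]])

```text
time: 28.52
eef_pos: [0.5004, -0.2217, 0.0691]
orientation: [[-0.967, 0.254, 0.0], [0.254, 0.967, -0.0], [-0.0, -0.0, -1.0]]
contact_force: [0.5, 0.8, -7.7]
gripper_width: 0.199
grip_force: 89.8
```

```bash
python3 lean.py top top
```

```text
top t 28.575 phi -0.0001 theta 0.003 res 0.9px a 98
top t 28.625 phi -0.0001 theta 0.003 res 0.9px a 101
TCP [ 0.5004 -0.2217  0.0691] F [ 0.9 -1.  -6.9] yaw -14.71
```

Call:
jog_arm(commands=[[-1,[0,0,0.01],[0,0,0]],[-1,[0,0,0.01],[0,0,0]],[-1,[0,0,0.01],[0,0,0]],[-1,[0,0,0.01],[0,0,0]],[-1,[0,0,0],[0,0,0]]])

```text
time: 29.25
eef_pos: [0.5004, -0.2217, 0.0687]
orientation: [[-0.967, 0.254, 0.0], [0.254, 0.967, -0.0], [-0.001, -0.0, -1.0]]
contact_force: [-4.0, 1.6, 1.5]
gripper_width: 0.2
grip_force: 90.8
```

```bash
python3 lean.py top top
```

```text
top t 29.300 phi -0.0002 theta 0.002 res 0.5px a 99
top t 29.350 phi -0.0003 theta 0.002 res 0.5px a 99
TCP [ 0.5005 -0.2217  0.0688] F [-4.4  2.3  2.7] yaw -14.71
```

Call:
jog_arm(commands=[[-1,[0,0,0],[0,0,0]],[-1,[0,0,0],[0,0,0]],[-1,[0,0,0],[0,0,0]]], newtons=20)

```text
time: 29.72
eef_pos: [0.5004, -0.2217, 0.0687]
orientation: [[-0.967, 0.254, 0.0], [0.254, 0.967, -0.0], [-0.001, -0.0, -1.0]]
contact_force: [-4.6, 3.5, 3.3]
gripper_width: 0.197
grip_force: 91.1
```

Call:
jog_arm(commands=[[-0.58,[0,0,0],[0,0,0]],[-0.55,[0,0,0],[0,0,0]],[-0.5,[0,0,0],[0,0,0]],[-0.4,[0,0,0],[0,0,0]]])

```text
time: 30.22
eef_pos: [0.501, -0.222, 0.0679]
orientation: [[-0.967, 0.254, 0.001], [0.254, 0.967, -0.001], [-0.001, -0.0, -1.0]]
contact_force: [0.2, 0.4, 0.7]
gripper_width: 0.295
grip_force: 0.0
```

```bash
python3 lean.py top top; python3 -c "
from h import *
s=arm.observe();print(s['gripper_width'],s['grip_force'])"
```

```text
top t 30.275 phi -0.0002 theta 0.003 res 0.6px a 98
top t 30.325 phi -0.0001 theta 0.004 res 0.6px a 98
TCP [ 0.5007 -0.2218  0.0678] F [-0.7 -0.4  0.1] yaw -14.71
0.29582543398317723 0.0
```

Call:
jog_arm(commands=[[0,[0,0,0],[0,0,0]],[0.2,[0,0,0],[0,0,0]],[0.2,[0,0,0],[0,0,0]],[0.2,[0,0,-0.2],[0,0,0]],[0.2,[0,0,-0.4],[0,0,0]],[0.2,[0,0,-0.6],[0,0,0]],[0.2,[0,0,-0.6],[0,0,0]],[0.2,[0.2,0,-0.6],[0,0,0]],[0.2,[0.5,0,-0.6],[0,0,0]],[0.2,[0.6,0,-0.4],[0,0,0]]])

```text
time: 31.58
eef_pos: [0.4626, -0.2119, 0.172]
orientation: [[-0.967, 0.254, 0.002], [0.254, 0.967, -0.001], [-0.002, -0.001, -1.0]]
contact_force: [-0.6, -0.6, -0.1]
gripper_width: 0.596
grip_force: 0.0
```

Call:
jog_arm(commands=[[0.2,[0.6,0,-0.3],[0,0,0]],[0.2,[0.6,0,-0.3],[0,0,0]],[0.2,[0.5,0,0],[0,0,0]],[0.2,[0.2,0,0],[0,0,0]],[0.2,[0,0,0],[0,0,0]]])

```text
time: 32.2
eef_pos: [0.4075, -0.1973, 0.1883]
orientation: [[-0.967, 0.254, 0.001], [0.254, 0.967, -0.0], [-0.001, -0.0, -1.0]]
contact_force: [-1.1, 0.2, -0.2]
gripper_width: 0.601
grip_force: 0.0
```

```bash
python3 - <<'E'
from h import *
from lean import lean_of
# lean from the released lamp: use the TCP pose at release
import copy
for i in range(2):
    p=viewer.capture("top");s=dict(arm.observe());s["eef_pos"]=[.5004,-.2217,.0687];s["orientation"]=Rt(np.radians(-14.7));print(s["time"],lean_of(p,s)[0])
cv2.imwrite("pics/e.png",cv2.resize(p["img"][190:390,310:510],(600,600)))
for t,z in(("lamp",.012),("hinge",.067),("handle",.088),("lens",.287)):
    for r in viewer.place_of(t,p)[:1]: print(t,r["score"],np.round(atz(p,r["location"],z),3))
print(arm.observe()["eef_pos"])
E
```

```text
32.25 (np.float64(0.0031731619278809603), np.float64(0.4475152869554117), np.int32(98))
32.3 (np.float64(0.0031731619278809603), np.float64(0.4475152869554117), np.int32(98))
lamp 0.9 [ 0.522 -0.229  0.012]
hinge 0.67 [ 0.614 -0.249  0.067]
handle 0.73 [ 0.507 -0.212  0.088]
lens 0.66 [ 0.614 -0.25   0.287]
[ 0.40772507 -0.19725847  0.18751131]
```

View pics/e.png

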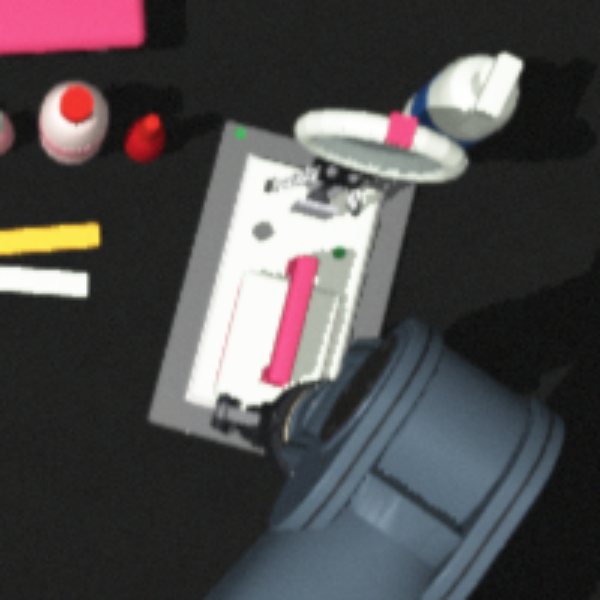

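The picture shows the lamp centred and square on the light field, the arm upright at 0.003 rad, and the gripper clear of it. I'm handing in.

```bash
python3 -c "
from cell import hand_in
print(hand_in())"
```

```text
the job is handed in; nothing more can be done
None
```

I set the lamp down released on the middle of the charging plate, square to it, with its arm upright (about 0.003 rad of lean) and the robot clear, and handed the job in at about 32 s. The first attempt to raise the arm overshot: it swung to roughly 0.2 rad, near the 0.27 limit, before I caught it, let it back onto its stop and raised it again. `hand_in()` returned no verdict.

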